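# Clear and zero the bench scale

## Robot

A 6-joint arm with a two-finger parallel gripper is mounted at the origin on a cart in front of the work surface, level with it; the furniture and walls round the work are solid. World frame = base frame: x ahead of the robot, y to its left, z up, the work surface at z = 0. Lengths are in m, angles in rad, forces in N, time in s.
With the tool pointing down it reaches from about 0.375 to 0.9 m from the base axis. Payload 3.1 kg.
Tool frame: the origin (TCP) lies between the finger pads; the fingertips stand 11 mm ahead of it and the grasp point (between the pads) lies 8 mm behind it; z points along the fingers, y is the direction in which the jaws open and shut (so a half turn about z gives the same grasp; the last joint's range is limited). The gripper opens to 87 mm and grips with 3 to 60 N. Pads are 19 mm wide; open, the fingers measure 117 mm over their backs; the gripper's body (75 mm by 190 mm) begins 51 mm behind the grasp point.
Start: joints at [1.165, 0.527, 1.433, -0, 1.181, -0.178], TCP at [0.141, 0.609, 0.234] pointing down, gripper open.
Joint ranges: [-3.08, 3.08], [-0.75, 2.2], [0.22, 2.44], [-1.43, 4.57], [0, 2.65], [-2.85, 2.85]. Speed limits (rad/s): [2.79, 2.79, 3.14, 3.14, 3.14, 3.14].

## Interface

Orientations are given as a unit quaternion [x, y, z, w].
In Python, from station import sensors, imaging, job gives the robot as it stands.
- The arm moves only by the tool apply_moves, never from a script. Its argument "steps" is a list of rows, each a list of 3 entries, a list of its own where there are three numbers: the shift along the tool's x, y, z in cm, then the turn about the tool's z in rad, then the closure, from 0 (fully open) to 1 (shut). In form: [[[x, y, z], roll, fingers], ...]. A call has 1 to 5 rows; each row shifts and turns the commanded pose from where the row before left it, along the tool's axes as they then stand; what a row does not reach is not made up. A row lasts 1/10 s, in which the tool goes at most 50 mm and 8.59 degrees, less where a joint would pass 70% of its speed; a pose out of reach is approached as far as the arm can. A call with a gripper value outside its range is refused whole. The fingers move at their own pace and stop on an object; "grip_force" is the grip in N (left out, the last holds). Time passes only in rows, so rows that do not move let the fingers close. It gives the time, the measured TCP pose, the force and the opening at its end, in the units of the state.
- sensors.state(): the state, without advancing time (a new reading comes with each control period).
- imaging.get_image(name): name is "scene" or "top"; returns a dict with "pixels" (384x512x3 uint8, blue, green, red), "fx", "fy", "cx", "cy" (pixels), "origin" and "orientation" of the camera in the world. Camera axes: x right, y up, looking along -z (the intrinsics and any distortion apply to the point x, -y, -z); pixel columns grow to the right and rows downward; lengths in m; the calibration is good to about 2 mm. A picture is of the moment at which its call begins. There is no depth.
- job.close_job(): hands the job in, once; it reports no verdict.
The state is a dict: "time": time; "joint_positions": joint angles; "qd": joint speeds; "joint_efforts": joint torques, N m; "tool_pos": TCP position; "tcp_rot": TCP orientation; "contact_force": force on the tool from outside, world axes, zero at the start; "wrist_torque": the same for the moment, N m; "grip_width": opening from 0.0 (shut) to 1.0 (fully open).
Only numpy, scipy, OpenCV 4.12 (cv2) and the standard library are available. Lean on these libraries where they do the work, as an engineer would, in place of code of your own. Each camera call takes 0.05 s, during which the arm holds its last target.

## Task

Get the bench scale ready for the next weighing. The three offcuts on its pan are tacky with glue, so keep the gripper off them: take the push block by its grip, sweep all three off the pan into the plywood scrap tray beside it, and stand the push block back upright on the bench. Then, with the pan empty, zero the scale: press the wide key under the dust hood until you feel it give and keep it down for a good second, with never more than 20 N on the display head, and without pressing the small keys or knocking the other things on the bench about.

Things in the scene. Friction and masses are not known exactly. Their poses are not given: they have to be found in the camera images.
- pan_centre (a point): Centre of the top face of the flat rimless steel pan of a low grey bench scale that is fixed while you work; 62 mm above the bench. x points from the pan to the display head behind it, y to the left seen from the front, z up. The pan is 210 mm (x) by 200 mm (y). The display head stands behind the pan (from x = 110 mm on) and is up to 225 mm wide and 270 mm high over the bench.
- head_hinge (a point): Middle of the stiff hinge (parallel to y) of the grey display head; axes as pan_centre. The head's panel normal n leans from vertical towards the front (-x) by 33 to 49 degrees, 41 on average: today's angle is not reported, see or feel it; pressing will not shift it. u points up the slope. A 4 mm dust hood over the whole 220 mm width: inner face at u 94 mm (lip 90), front edge n 85 mm, panel n 30 mm.
- wide_key (a joint): Travel (m) of the wide white zero key on the head, 66 mm (y) by 34 mm (u), centre at y -58, u 50 mm from head_hinge, face at n 33 mm; small dark display and small keys are at its left. Because of the hood it must be reached with the tool tilted about along n. A dome holds it: still below 5 N, then gives; down when beyond 0.0008 m (6.6 N), hard stop at 0.002 m (9 N); springs back.
- small_key_0 (a joint): Travel (m) of the leftmost of three small white keys under the display, 24 mm (y) by 16 mm (u), same force as the wide key, centre at y 86, u 32 mm from head_hinge; not to be pressed.
- small_key_1 (a joint): The same for the middle small key, y 50, u 32 mm; not to be pressed.
- small_key_2 (a joint): The same for the small key nearest the wide key, y 14, u 32 mm; not to be pressed.
- tray: Empty plywood scrap tray standing close beside the pan, at its left or its right, fixed while you work. Origin on the bench under its centre; outside 210 mm (x) by 130 mm (y) by 50 mm high, walls and floor 6 mm. There is a gap of 8 to 14 mm between pan and tray.
- push_block_grip (a point): Push block of beech, about 0.3 kg: a sole 180 mm (its x) by 40 mm (its y) by 36 mm high, with a standing grip on its middle, 24 mm thick (y), 112 mm long (x), from 36 mm up to 101 mm above the bench. This point is inside the grip, 75 mm above the underside, over the middle of the sole; z is up. It stands upright on the bench at the left or at the right of the work.
- offcut_tall_centre (a point): Pine offcut 50 x 54 x 48 mm high, loose on the pan; this is its centre.
- offcut_small_centre (a point): Pine offcut 42 x 48 x 46 mm high, loose on the pan; this is its centre.
- offcut_flat_centre (a point): Pine offcut 45 x 65 x 30 mm high, loose on the pan; this is its centre.
- screw_tray_centre (a point): Centre of the blue parts tray with screws, 100 x 150 x 32 mm, standing loose at the pan's other side; a bystander, leave it alone.
- block_plane_centre (a point): Iron block plane, 46 x 150 x 54 mm, 20 mm above its underside; a bystander on the side away from the push block.
- jar_centre (a point): Middle of the tin can with pencils and brushes, 67 mm across, 161 mm high; a bystander.
- wax_tin_centre (a point): Centre of the small round tin, 57 mm across, 34 mm high; a bystander.
There are look-alikes about, which are no part of the job. Leave any green or yellow look-alike of the part that bears offcut_tall_centre alone.

How it is judged:
By the outcome, as a careful person would: the job done as asked, in the order asked, and still so for the second after the job is handed in, with the robot touching nothing.
It also fails if it takes over 72 s, if anything falls off the work surface, if the arm or the gripper's body presses on something with over 40 N, if the wrist force passes 120 N, or if a joint passes its speed limit or range.

## Working session

There is one attempt and no reset: what is moved stays moved. The work goes in short steps, Python scripts to look and compute and a tool call to move; the robot and the scene stay as the last step left them, time stands still between calls to the robot, and variables do not carry over. Pictures are saved under pics/ and viewed, and the job is handed in when it is done.

Besides the shell and the picture viewer there is one more tool, called as a command line: name --argument value ..., lists and objects as JSON in quotes. apply_moves: Moves the arm, as the interface text tells. Its arguments: {"type":"object","properties":{"steps":{"type":"array","items":{"type":"array"}},"grip_force":{"type":"number"}},"required":["steps"]}

```bash
mkdir -p pics; ls
python3 - <<'E'
from station import sensors, imaging
import cv2
s=sensors.state()
print(s)
for n in("scene","top"):
    d=imaging.get_image(n); cv2.imwrite(f"pics/{n}0.png",d["pixels"])
    print(n,{k:v for k,v in d.items() if k!="pixels"})
E
```

```text
pics
{'time': 0.0, 'joint_positions': array([ 1.16450683e+00,  5.28468937e-01,  1.43391097e+00,  4.79700292e-06,
        1.18140613e+00, -1.78487681e-01]), 'qd': array([-7.71230456e-04,  2.61149577e-04,  2.63042345e-03, -6.18189807e-05,
       -1.53098121e-04, -1.44882140e-03]), 'joint_efforts': array([ 1.04007500e-03, -4.40048504e+01, -1.76588416e+01,  6.33240142e-02,
        5.81604440e-02, -1.65644879e-04]), 'tool_pos': array([0.1408222 , 0.60819198, 0.23256716]), 'tcp_rot': array([ 1.13655627e-01,  9.93519600e-01, -1.04950660e-03, -3.18234476e-04]), 'contact_force': array([-0.40166762, -0.57942685, -0.06131403]), 'wrist_torque': array([-0.01342584, -0.0402288 , -0.019213  ]), 'grip_width': 0.9985651596087871}
scene {'fx': 377.01834851012177, 'fy': 377.01834851012177, 'cx': 258.80643050495473, 'cy': 191.32807640332805, 'origin': array([-0.02161766, -0.53969437,  0.86472286]), 'orientation': array([ 0.37414426, -0.15613634, -0.36355347,  0.83872903])}
top {'fx': 459.04509982184345, 'fy': 459.04509982184345, 'cx': 256.0999368382855, 'cy': 194.882127913349, 'origin': array([0.19067292, 0.00798256, 1.78898295]), 'orientation': array([-0.06404365,  0.0732166 ,  0.70641293, -0.70108382])}
```

View pics/scene0.png

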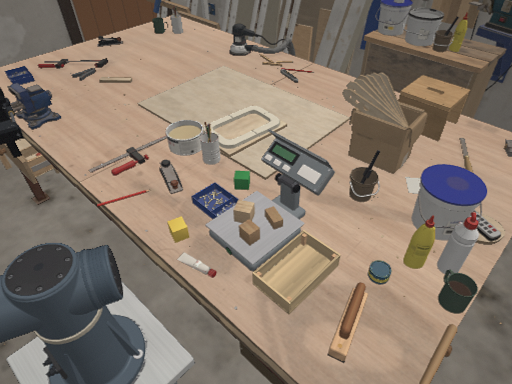

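View pics/top0.png

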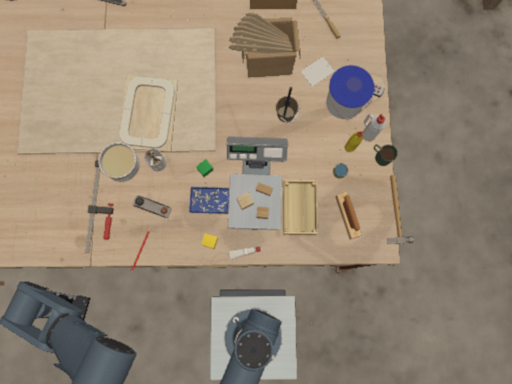

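```bash
cat > h.py <<'E'
import numpy as np, cv2
from scipy.spatial.transform import Rotation as R
from station import sensors, imaging
def get(n,save=None):
    d=imaging.get_image(n)
    if save: cv2.imwrite(f"pics/{save}.png",d["pixels"]); np.save(f"pics/{save}.npy",np.r_[d["fx"],d["fy"],d["cx"],d["cy"],d["origin"],d["orientation"]])
    return d
class C:
    def __init__(s,d):
        if isinstance(d,str):
            v=np.load(d); s.fx,s.fy,s.cx,s.cy=v[:4]; s.o=v[4:7]; s.R=R.from_quat(v[7:])
        else: s.fx,s.fy,s.cx,s.cy=d["fx"],d["fy"],d["cx"],d["cy"]; s.o=d["origin"]; s.R=R.from_quat(d["orientation"])
    def dir(s,p):
        p=np.atleast_2d(p).astype(float); v=np.c_[(p[:,0]-s.cx)/s.fx,-(p[:,1]-s.cy)/s.fy,-np.ones(len(p))]
        v=s.R.apply(v); return v/np.linalg.norm(v,axis=1)[:,None]
    def plane(s,p,z):
        d=s.dir(p); return s.o+d*((z-s.o[2])/d[:,2])[:,None]
    def proj(s,X):
        c=s.R.inv().apply(np.atleast_2d(X)-s.o); return np.c_[s.cx+s.fx*c[:,0]/-c[:,2], s.cy-s.fy*c[:,1]/-c[:,2]]
def tri(c1,p1,c2,p2):
    a,b=c1.dir(p1)[0],c2.dir(p2)[0]; A=np.c_[a,-b]; t=np.linalg.lstsq(A,c2.o-c1.o,rcond=None)[0]
    x,y=c1.o+a*t[0],c2.o+b*t[1]; return (x+y)/2,np.linalg.norm(x-y)
def crop(d,x0,y0,x1,y1,k,name):
    im=cv2.resize(d["pixels"][y0:y1,x0:x1],None,fx=k,fy=k,interpolation=cv2.INTER_CUBIC); cv2.imwrite(f"pics/{name}.png",im)
E
python3 - <<'E'
from h import *
t=get("top","t1"); s=get("scene","s1")
crop(t,180,125,380,265,4,"t1c"); crop(s,190,120,390,360,3,"s1c")
E
ls pics
```

```text
s1.npy
s1.png
s1c.png
scene0.png
t1.npy
t1.png
t1c.png
top0.png
```

View pics/t1c.png

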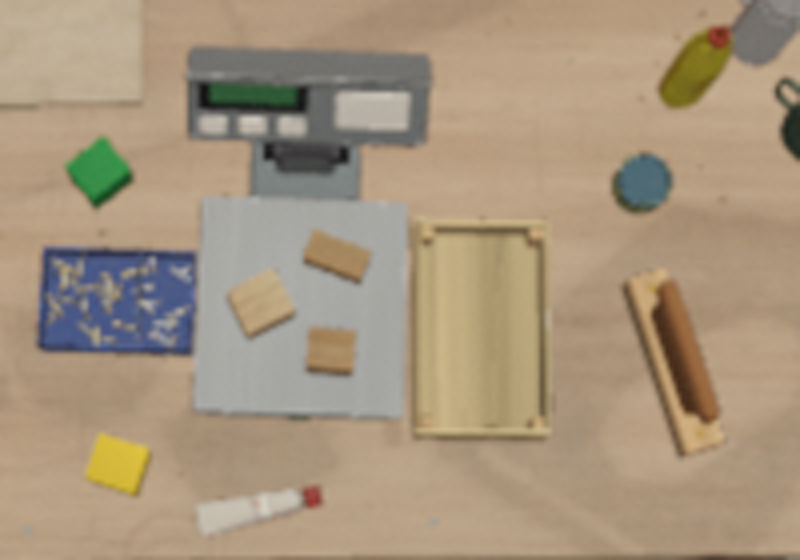

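```bash
python3 -c "
import cv2;im=cv2.imread('pics/s1.png');cv2.imwrite('pics/s1d.png',cv2.resize(im[125:275,200:400],None,fx=4,fy=4,interpolation=cv2.INTER_CUBIC));cv2.imwrite('pics/s1e.png',cv2.resize(im[225:375,240:440],None,fx=4,fy=4,interpolation=cv2.INTER_CUBIC))"
```

```text
(no output)
```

View pics/s1d.png

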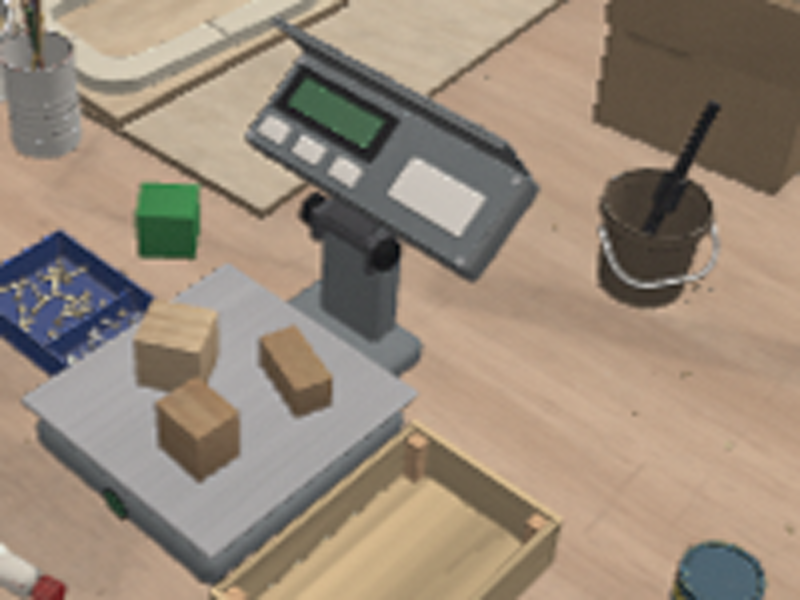

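View pics/s1e.png

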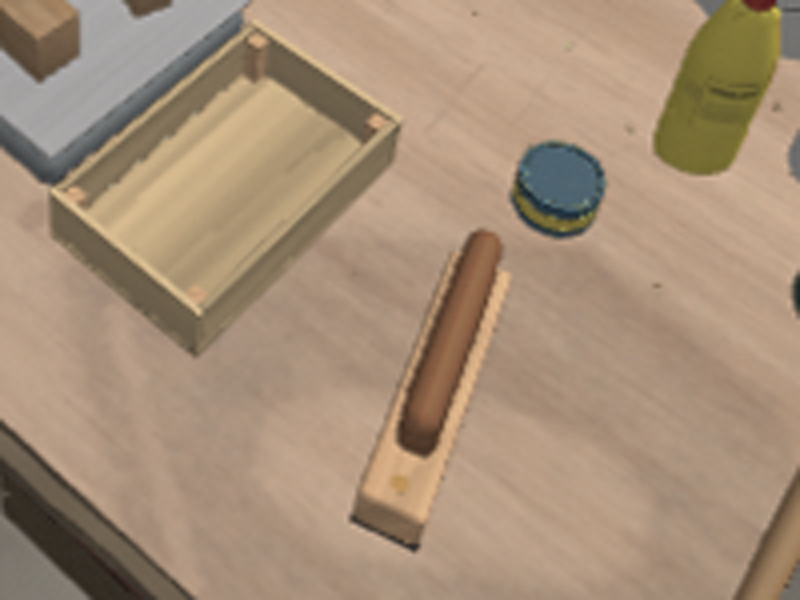

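```bash
cat > m.py <<'E'
from h import *
t=C("pics/t1.npy"); s=C("pics/s1.npy")
T=lambda L:np.array([[180+(x+.5)/4-.5,125+(y+.5)/4-.5] for x,y in L])
S=lambda L:np.array([[200+(x+.5)/4-.5,125+(y+.5)/4-.5] for x,y in L])
S2=lambda L:np.array([[240+(x+.5)/4-.5,225+(y+.5)/4-.5] for x,y in L])
np.set_printoptions(precision=4,suppress=True)
E
python3 - <<'E'
from m import *
pan=t.plane(T([(203,198),(407,203),(402,416),(193,411)]),.062); print("pan top",pan,pan.mean(0))
pan=s.plane(S([(228,265),(415,395),(210,572),(25,402)]),.062); print("pan scene (bl,br,fr,fl)",pan,pan.mean(0))
tr=t.plane(T([(414,218),(551,221),(551,437),(412,435)]),.05); print("tray",tr,tr.mean(0))
tr=s.plane(S2([(252,22),(400,125),(197,320),(52,198)]),.05); print("tray s",tr,tr.mean(0))
b=t.plane(T([(627,283),(662,268),(722,438),(685,455)]),.036); print("sole",b,b.mean(0))
print("grip",t.plane(T([(667,290),(711,414)]),.095), s.plane(S2([(483,235),(420,445)]),.095))
kt=T([(335,93),(411,93),(409,130),(335,128)]); ks=S([(415,157),(487,199),(461,237),(388,196)])
P=[]
for a,c in zip(kt,ks): x,e=tri(t,a,s,c); P.append(x); print("key",x,e)
P=np.array(P); print(P.mean(0)); u=(P[0]+P[1]-P[2]-P[3])/2; print(u,np.linalg.norm(u),np.degrees(np.arctan2(u[2],u[0])))
# small keys
for a,c in zip(T([(212,124),(252,124),(292,125)]),S([(273,129),(309,148),(345,171)])): print("small",tri(t,a,s,c))
for n,a,c in [("hoodL",(190,50),(278,22)),("hoodR",(428,57),(530,175)),("panelbotR",(428,143),(470,278)),("panelbotL",(190,128),(250,136))]: print(n,tri(t,T([a])[0],s,S([c])[0]))
for n,a,h in [("tall",[(228,295),(269,268),(297,308),(255,335)],.048),("flat",[(313,230),(370,255),(363,282),(304,257)],.03),("small",[(307,328),(355,330),(354,375),(306,372)],.046)]:
  q=t.plane(T(a),.062+h);print(n,q,q.mean(0))
print("wax",t.plane(T([(643,182)]),.034))
print("screw",t.plane(T([(43,248),(196,253),(193,355),(40,348)]),.032))
E
```

```text
pan top [[ 0.6131  0.0827  0.062 ]
 [ 0.607  -0.1145  0.062 ]
 [ 0.4    -0.1058  0.062 ]
 [ 0.4062  0.0917  0.062 ]] [ 0.5066 -0.0115  0.062 ]
pan scene (bl,br,fr,fl) [[ 0.6137  0.0816  0.062 ]
 [ 0.6041 -0.1146  0.062 ]
 [ 0.391  -0.1147  0.062 ]
 [ 0.4072  0.0875  0.062 ]] [ 0.504  -0.0151  0.062 ]
tray [[ 0.5948 -0.1219  0.05  ]
 [ 0.591  -0.2553  0.05  ]
 [ 0.3804 -0.248   0.05  ]
 [ 0.3833 -0.1157  0.05  ]] [ 0.4874 -0.1852  0.05  ]
tray s [[ 0.5911 -0.1232  0.05  ]
 [ 0.5859 -0.2544  0.05  ]
 [ 0.3795 -0.2491  0.05  ]
 [ 0.3833 -0.1236  0.05  ]] [ 0.485  -0.1876  0.05  ]
sole [[ 0.5318 -0.3295  0.036 ]
 [ 0.5465 -0.3644  0.036 ]
 [ 0.3797 -0.4144  0.036 ]
 [ 0.3637 -0.378   0.036 ]] [ 0.4554 -0.3716  0.036 ]
grip [[ 0.5134 -0.3556  0.095 ]
 [ 0.3958 -0.3911  0.095 ]] [[ 0.5173 -0.3533  0.095 ]
 [ 0.3813 -0.3999  0.095 ]]
key [ 0.6771 -0.0428  0.1996] 0.00291501789334615
key [ 0.6751 -0.1099  0.2002] 0.0010793069426434803
key [ 0.6463 -0.1096  0.1833] 0.001565212573283517
key [ 0.6495 -0.0427  0.1804] 0.0018345153245785618
[ 0.662  -0.0763  0.1909]
[ 0.0282 -0.0002  0.018 ] 0.03
[... 426 characters left out ...]
array([ 0.6388, -0.1273,  0.1617]), np.float64(0.001543174211025761))
panelbotL (array([0.6528, 0.0914, 0.1638]), np.float64(0.003379385441924052))
tall [[ 0.5084  0.0572  0.11  ]
 [ 0.5338  0.019   0.11  ]
 [ 0.4957 -0.0069  0.11  ]
 [ 0.4706  0.0322  0.11  ]] [0.5021 0.0254 0.11  ]
flat [[ 0.574  -0.0228  0.092 ]
 [ 0.5494 -0.0764  0.092 ]
 [ 0.5235 -0.0694  0.092 ]
 [ 0.5479 -0.014   0.092 ]] [ 0.5487 -0.0457  0.092 ]
small [[ 0.4772 -0.016   0.108 ]
 [ 0.475  -0.0606  0.108 ]
 [ 0.4328 -0.0591  0.108 ]
 [ 0.4359 -0.0147  0.108 ]] [ 0.4552 -0.0376  0.108 ]
wax [[ 0.6337 -0.35    0.034 ]]
screw [[0.5711 0.2401 0.032 ]
 [0.5652 0.0907 0.032 ]
 [0.4644 0.0934 0.032 ]
 [0.4722 0.2412 0.032 ]]
```

```bash
cat > plan.py <<'E'
import sys,json
from h import *
# usage: plan.py x y z dyawtool(rad)  [step_cm] -> rows from measured pose; straight line, tool axes
def plan(tgt,roll=0,step=4.5,p=None,q=None,grip=0,rstep=.14):
    st=sensors.state(); p=st["tool_pos"] if p is None else p; r=R.from_quat(st["tcp_rot"] if q is None else q)
    d=(np.array(tgt)-p)*100; n=max(int(np.ceil(np.linalg.norm(d)/step-1e-6)),int(np.ceil(abs(roll)/rstep-1e-6)),1)
    dr=round(roll/n,3); rows=[]
    for i in range(n):
        rows.append([[round(float(v),2) for v in r.inv().apply(d/n)],dr,grip]); r=r*R.from_rotvec([0,0,dr])
    return rows,np.array(tgt),r.as_quat()
def show(rows):
    for i in range(0,len(rows),5): print(json.dumps(rows[i:i+5]).replace(" ",""))
def st():
    s=sensors.state(); r=R.from_quat(s["tcp_rot"]).as_matrix()
    print("t",round(s["time"],2),"p",s["tool_pos"].round(4),"ty",r[:,1].round(3),"tz",r[:,2].round(3),"F",s["contact_force"].round(1),"g",round(s["grip_width"],3),"q",s["joint_positions"].round(3))
E
python3 - <<'E'
from plan import *
st()
r1,p,q=plan([.45,.40,.25],.55); r2,p,q=plan([.45,0,.25],1.1,p=p,q=q); r3,p,q=plan([.454,-.373,.25],2.628-1.65,p=p,q=q)
show(r1+r2+r3)
E
```

```text
t 0.2 p [0.1409 0.6085 0.2329] ty [ 0.226  0.974 -0.001] tz [-0.001 -0.001 -1.   ] F [0.8 0.4 0.5] g 1.0 q [ 1.165  0.528  1.433 -0.     1.181 -0.178]
[[[-3.87,-1.48,-0.19],0.061,0],[[-3.95,-1.24,-0.19],0.061,0],[[-4.02,-1.0,-0.19],0.061,0],[[-4.07,-0.75,-0.19],0.061,0],[[-4.11,-0.5,-0.19],0.061,0]]
[[[-4.13,-0.25,-0.19],0.061,0],[[-4.14,0.0,-0.19],0.061,0],[[-4.13,0.25,-0.19],0.061,0],[[-4.11,0.51,-0.19],0.061,0],[[-3.12,-3.17,0.01],0.122,0]]
[[[-3.48,-2.77,0.01],0.122,0],[[-3.79,-2.32,0.01],0.122,0],[[-4.04,-1.84,0.01],0.122,0],[[-4.24,-1.34,0.01],0.122,0],[[-4.37,-0.81,0.01],0.122,0]]
[[[-4.44,-0.28,0.01],0.122,0],[[-4.44,0.27,0.01],0.122,0],[[-4.37,0.8,0.01],0.122,0],[[-3.94,1.28,0.0],0.109,0],[[-3.78,1.7,0.0],0.109,0]]
[[[-3.57,2.1,0.0],0.109,0],[[-3.32,2.48,0.0],0.109,0],[[-3.03,2.83,0.0],0.109,0],[[-2.71,3.14,0.0],0.109,0],[[-2.35,3.42,0.0],0.109,0]]
[[[-1.96,3.65,0.0],0.109,0],[[-1.55,3.84,0.0],0.109,0]]
```

apply_moves --steps '[[[-3.9,-1.5,-0.2],0.06,0],[[-4.0,-1.2,-0.2],0.06,0],[[-4.0,-1.0,-0.2],0.06,0],[[-4.1,-0.8,-0.2],0.06,0],[[-4.1,-0.5,-0.2],0.06,0]]'

```text
time: 0.7
tool_pos: [0.3147, 0.4918, 0.2435]
tcp_rot: [0.262, 0.965, -0.0, -0.0]
contact_force: [0.5, 0.1, -0.1]
grip_width: 1.002
```

apply_moves --steps '[[[-4.1,-0.3,-0.2],0.06,0],[[-4.1,0.0,-0.2],0.06,0],[[-4.1,0.3,-0.2],0.06,0],[[-4.1,0.5,-0.2],0.06,0],[[-3.1,-3.2,0],0.12,0]]'

```text
time: 1.2
tool_pos: [0.4564, 0.3576, 0.2519]
tcp_rot: [0.432, 0.902, 0.003, 0.002]
contact_force: [0.8, -0.5, 0.7]
grip_width: 0.998
```

apply_moves --steps '[[[-3.5,-2.8,0],0.12,0],[[-3.8,-2.3,0],0.12,0],[[-4.0,-1.8,0],0.12,0],[[-4.2,-1.3,0],0.12,0],[[-4.4,-0.8,0],0.12,0]]'

```text
time: 1.7
tool_pos: [0.4545, 0.1339, 0.2516]
tcp_rot: [0.679, 0.734, 0.0, 0.0]
contact_force: [0.7, 1.2, -0.1]
grip_width: 1.003
```

apply_moves --steps '[[[-4.4,-0.3,0],0.12,0],[[-4.4,0.3,0],0.12,0],[[-4.4,0.8,0],0.12,0],[[-3.9,1.3,0],0.11,0],[[-3.8,1.7,0],0.11,0]]'

```text
time: 2.2
tool_pos: [0.4609, -0.0818, 0.2516]
tcp_rot: [0.861, 0.509, 0.0, 0.0]
contact_force: [1.5, 0.1, -0.2]
grip_width: 0.998
```

apply_moves --steps '[[[-3.6,2.1,0],0.11,0],[[-3.3,2.5,0],0.11,0],[[-3.0,2.8,0],0.11,0],[[-2.7,3.1,0],0.11,0],[[-2.4,3.4,0],0.11,0]]'

```text
time: 2.7
tool_pos: [0.4671, -0.2884, 0.2514]
tcp_rot: [0.967, 0.257, 0.0, -0.0]
contact_force: [0.7, -0.7, 0.4]
grip_width: 0.999
```

Run:
```python
from plan import *
st()
y=R.from_quat(sensors.state()["tcp_rot"]).as_matrix()[:,1]; cur=np.arctan2(y[1],y[0]); roll=cur-np.radians(-73.7); print(np.degrees(cur),roll)
r3,p,q=plan([.454,-.373,.2],roll); r4,p,q=plan([.454,-.373,.07],0,p=p,q=q)
show(r3+r4)
```

```text
t 2.7 p [ 0.4671 -0.2884  0.2514] ty [ 0.496 -0.868 -0.   ] tz [-0.  0. -1.] F [ 0.7 -0.7  0.4] g 0.999 q [-0.757  0.404  1.604  0.     1.134  0.295]
-60.26533300814493 0.23447917291687337
[[[-1.78,2.23,1.71],0.078,0],[[-1.6,2.36,1.71],0.078,0],[[-1.41,2.48,1.71],0.078,0],[[-0.0,0.0,4.33],0.0,0],[[-0.0,0.0,4.33],0.0,0]]
[[[-0.0,0.0,4.33],0.0,0]]
```

apply_moves --steps '[[[0,0,0],0,0]]'

```text
time: 2.8
tool_pos: [0.4681, -0.2927, 0.2516]
tcp_rot: [0.967, 0.256, 0.001, 0.002]
contact_force: [-0.1, 0.8, 0.5]
grip_width: 1.002
```

Run:
```python
from plan import *
st()
y=R.from_quat(sensors.state()["tcp_rot"]).as_matrix()[:,1]; cur=np.arctan2(y[1],y[0]); roll=cur-np.radians(-73.7); print(np.degrees(cur),roll)
r3,p,q=plan([.454,-.373,.17],roll)
show(r3)
```

```text
t 2.8 p [ 0.4681 -0.2927  0.2516] ty [ 0.495 -0.869  0.005] tz [ 0.002 -0.004 -1.   ] F [-0.1  0.8  0.5] g 1.002 q [-0.76   0.406  1.599 -0.002  1.132  0.294]
-60.35024758383069 0.23299713398822286
[[[-1.73,2.08,2.73],0.078,0],[[-1.56,2.21,2.73],0.078,0],[[-1.39,2.32,2.73],0.078,0]]
```

apply_moves --steps '[[[-1.7,2.1,2.7],0.08,0],[[-1.6,2.2,2.7],0.08,0],[[-1.4,2.3,2.7],0.07,0],[[0,0,0],0,0]]'

```text
time: 3.2
tool_pos: [0.4512, -0.3675, 0.1668]
tcp_rot: [0.989, 0.145, -0.002, -0.002]
contact_force: [0.0, -0.4, -0.6]
grip_width: 1.002
```

Run:
```python
from plan import *
st()
y=R.from_quat(sensors.state()["tcp_rot"]).as_matrix()[:,1]; cur=np.arctan2(y[1],y[0]);print(np.degrees(cur))
d=get("scene","s2"); crop(d,240,225,440,375,4,"s2c")
show(plan([.454,-.373,.07])[0])
```

```text
t 3.2 p [ 0.4512 -0.3675  0.1668] ty [ 0.287 -0.958 -0.005] tz [-0.004  0.004 -1.   ] F [ 0.  -0.4 -0.6] g 1.002 q [-8.750e-01  5.560e-01  1.603e+00 -1.000e-03  9.890e-01  4.050e-01]
-73.32525483562073
[[[0.0,0.25,3.28],0.0,0],[[0.0,0.25,3.28],0.0,0],[[0.0,0.25,3.28],0.0,0]]
```

View pics/s2c.png

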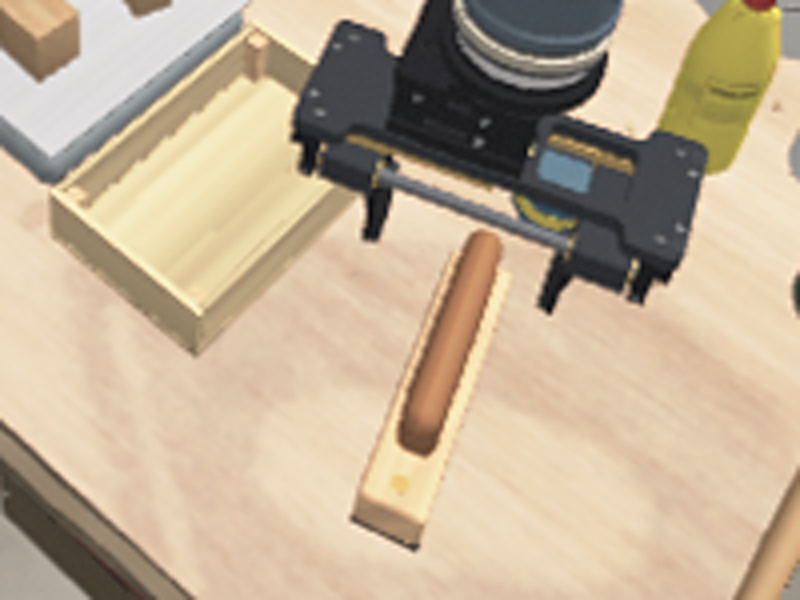

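The picture shows the open jaws astride the line of the grip (fingers near crop px (372,225) and (552,300), grip from (483,235) to (420,445)). I descend.

apply_moves --steps '[[[0,0.2,3.3],0,0],[[0,0.2,3.3],0,0],[[0,0.2,3.1],0,0],[[0,0,0],0,0],[[0,0,0],0,0]]' --grip_force 40

```text
time: 3.75
tool_pos: [0.4556, -0.3716, 0.0745]
tcp_rot: [0.989, 0.147, 0.0, -0.0]
contact_force: [0.4, -0.1, 0.2]
grip_width: 1.003
```

apply_moves --steps '[[[0,0,0],0,1],[[0,0,0],0,1],[[0,0,0],0,1],[[0,0,0],0,1],[[0,0,0],0,1]]'

```text
time: 4.25
tool_pos: [0.4551, -0.3726, 0.074]
tcp_rot: [0.989, 0.146, 0.0, 0.0]
contact_force: [0.7, 0.1, -0.3]
grip_width: 0.634
```

apply_moves --steps '[[[0,0,0],0,1],[[0,0,0],0,1],[[0,0,0],0,1]]'

```text
time: 4.55
tool_pos: [0.455, -0.3725, 0.0734]
tcp_rot: [0.989, 0.146, -0.0, -0.0]
contact_force: [0.0, -0.9, 0.2]
grip_width: 0.359
```

Run:
```python
from plan import *
st()
```

```text
t 4.55 p [ 0.455  -0.3725  0.0734] ty [ 0.29  -0.957 -0.   ] tz [-0.  0. -1.] F [ 0.  -0.9  0.2] g 0.359 q [-0.876  0.7    1.649 -0.     0.793  0.401]
```

apply_moves --steps '[[[0,0,0],0,1],[[0,0,0],0,1],[[0,0,0],0,1],[[0,0,0],0,1]]'

```text
time: 4.95
tool_pos: [0.455, -0.3726, 0.0734]
tcp_rot: [0.989, 0.146, 0.0, 0.0]
contact_force: [0.2, -0.4, -2.0]
grip_width: 0.27
```

Run:
```python
from plan import *
st()
y=R.from_quat(sensors.state()["tcp_rot"]).as_matrix()[:,1]; cur=np.arctan2(y[1],y[0]);print(np.degrees(cur))
```

```text
t 4.95 p [ 0.455  -0.3726  0.0734] ty [ 0.29  -0.957  0.   ] tz [ 0. -0. -1.] F [ 0.2 -0.4 -2. ] g 0.27 q [-0.876  0.7    1.649 -0.     0.793  0.401]
-73.1635216864163
```

Run:
```python
from plan import *
r1,p,q=plan([.455,-.3726,.225],grip=1,step=4)
r2,p,q=plan([.51,.10,.225],.329,p=p,q=q,grip=1,step=4.4)
show(r1+r2); print(R.from_quat(q).as_matrix())
```

```text
[[[-0.0,0.0,-3.79],0.0,1],[[-0.0,0.0,-3.79],0.0,1],[[-0.0,0.0,-3.79],0.0,1],[[-0.0,0.0,-3.79],0.0,1],[[1.72,-3.97,-0.0],0.03,1]]
[[[1.6,-4.02,-0.0],0.03,1],[[1.48,-4.06,-0.0],0.03,1],[[1.36,-4.11,-0.0],0.03,1],[[1.24,-4.15,-0.0],0.03,1],[[1.11,-4.18,-0.0],0.03,1]]
[[[0.98,-4.21,-0.0],0.03,1],[[0.86,-4.24,-0.0],0.03,1],[[0.73,-4.26,-0.0],0.03,1],[[0.6,-4.28,-0.0],0.03,1],[[0.47,-4.3,-0.0],0.03,1]]
[[ 9.99346730e-01 -3.61401533e-02  4.92528036e-05]
 [-3.61401427e-02 -9.99346711e-01 -2.02668983e-04]
 [ 5.65451154e-05  2.00756582e-04 -9.99999978e-01]]
```

apply_moves --steps '[[[0,0,-2.0],0,1],[[0,0,-4.0],0,1],[[0,0,-4.5],0,1],[[0,0,-4.6],0,1],[[1.7,-4.0,0],0.03,1]]'

```text
time: 5.45
tool_pos: [0.4637, -0.3375, 0.2315]
tcp_rot: [0.992, 0.129, 0.005, 0.009]
contact_force: [1.4, -0.4, -3.0]
grip_width: 0.275
```

apply_moves --steps '[[[1.6,-4.0,0],0.03,1],[[1.5,-4.1,0],0.03,1],[[1.4,-4.1,0],0.03,1],[[1.2,-4.2,0],0.03,1],[[1.1,-4.2,0],0.03,1]]'

```text
time: 5.95
tool_pos: [0.4837, -0.1114, 0.224]
tcp_rot: [0.998, 0.056, -0.001, -0.001]
contact_force: [1.4, 0.1, -3.0]
grip_width: 0.273
```

apply_moves --steps '[[[1.0,-4.2,0],0.03,1],[[0.9,-4.2,0],0.03,1],[[0.7,-4.3,0],0.03,1],[[0.6,-4.3,0],0.03,1],[[0.5,-4.3,0],0.03,1]]'

```text
time: 6.45
tool_pos: [0.5091, 0.1032, 0.224]
tcp_rot: [1.0, -0.019, -0.001, -0.0]
contact_force: [0.8, -0.6, -4.0]
grip_width: 0.273
```

apply_moves --steps '[[[0,0,0],0,1],[[0,0,0],0,1]]'

```text
time: 6.65
tool_pos: [0.5092, 0.1023, 0.224]
tcp_rot: [1.0, -0.016, -0.001, 0.0]
contact_force: [-0.2, 0.6, -3.3]
grip_width: 0.275
```

Run:
```python
from plan import *
st()
d=get("scene","s3"); crop(d,170,100,370,250,4,"s3c")
show(plan([.51,.10,.1390],grip=1,step=4)[0])
```

```text
t 6.65 p [0.5092 0.1023 0.224 ] ty [-0.033 -0.999  0.001] tz [-0.002 -0.001 -1.   ] F [-0.2  0.6 -3.3] g 0.275 q [-1.700e-02  4.000e-01  1.705e+00 -1.000e-03  1.039e+00  1.587e+00]
[[[0.03,0.04,2.83],0.0,1],[[0.03,0.04,2.83],0.0,1],[[0.03,0.04,2.83],0.0,1]]
```

View pics/s3c.png

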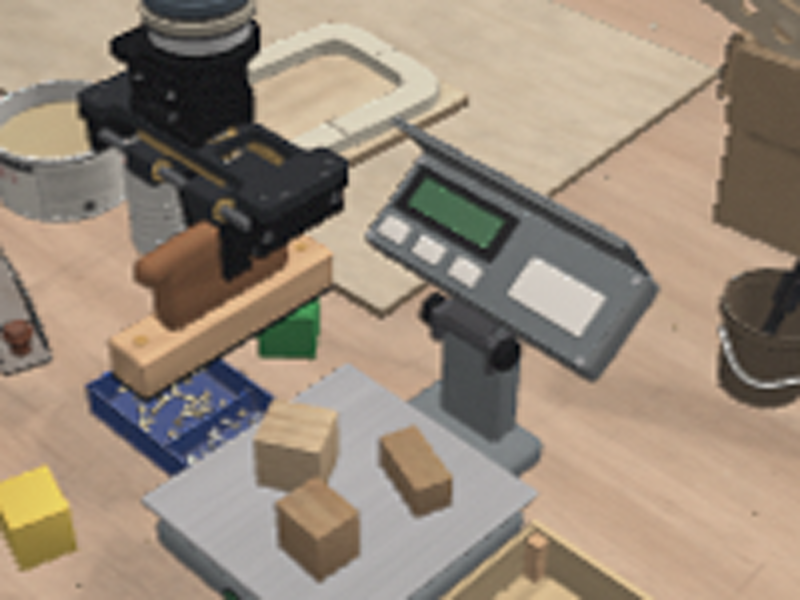

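Block is held level and clear of the head, over the blue tray (crop px (120,360)-(330,250)); offcuts untouched. Lower it.

apply_moves --steps '[[[0,0,2.8],0,1],[[0,0,2.8],0,1],[[0,0,2.0],0,1],[[0,0,0.8],0,1],[[0,0,0],0,1]]'

```text
time: 7.2
tool_pos: [0.5094, 0.1, 0.1395]
tcp_rot: [1.0, -0.019, -0.002, 0.0]
contact_force: [0.1, -0.6, -3.0]
grip_width: 0.273
```

Run:
```python
from plan import *
st()
show(plan([.495,-.13,.1385],grip=1,step=2)[0])
```

```text
t 7.2 p [0.5094 0.1    0.1395] ty [-0.038 -0.999  0.   ] tz [-0.003 -0.    -1.   ] F [ 0.1 -0.6 -3. ] g 0.273 q [-0.021  0.527  1.784 -0.     0.834  1.588]
[[[-0.05,1.92,0.01],0.0,1],[[-0.05,1.92,0.01],0.0,1],[[-0.05,1.92,0.01],0.0,1],[[-0.05,1.92,0.01],0.0,1],[[-0.05,1.92,0.01],0.0,1]]
[[[-0.05,1.92,0.01],0.0,1],[[-0.05,1.92,0.01],0.0,1],[[-0.05,1.92,0.01],0.0,1],[[-0.05,1.92,0.01],0.0,1],[[-0.05,1.92,0.01],0.0,1]]
[[[-0.05,1.92,0.01],0.0,1],[[-0.05,1.92,0.01],0.0,1]]
```

apply_moves --steps '[[[0,1.4,0.1],0,1],[[0,1.4,0],0,1],[[0,1.4,0],0,1],[[0,1.4,0],0,1],[[0,1.4,0],0,1]]'

```text
time: 7.7
tool_pos: [0.5081, 0.0299, 0.1401]
tcp_rot: [1.0, -0.019, 0.001, 0.0]
contact_force: [1.4, 0.7, -3.0]
grip_width: 0.268
```

apply_moves --steps '[[[-0.1,1.4,0],0,1],[[-0.1,1.4,0],0,1],[[-0.1,1.4,0],0,1],[[-0.1,1.4,0],0,1],[[-0.1,1.4,0],0,1]]'

```text
time: 8.2
tool_pos: [0.4996, -0.0393, 0.1394]
tcp_rot: [1.0, -0.018, -0.0, -0.0]
contact_force: [-0.6, 1.7, -3.3]
grip_width: 0.274
```

Run:
```python
from plan import *
st()
d=get("scene","s4"); crop(d,190,150,390,300,4,"s4c")
```

```text
t 8.2 p [ 0.4996 -0.0393  0.1394] ty [-0.036 -0.999 -0.   ] tz [-0.001  0.    -1.   ] F [-0.6  1.7 -3.3] g 0.274 q [-0.302  0.508  1.83   0.     0.805  1.305]
```

View pics/s4c.png

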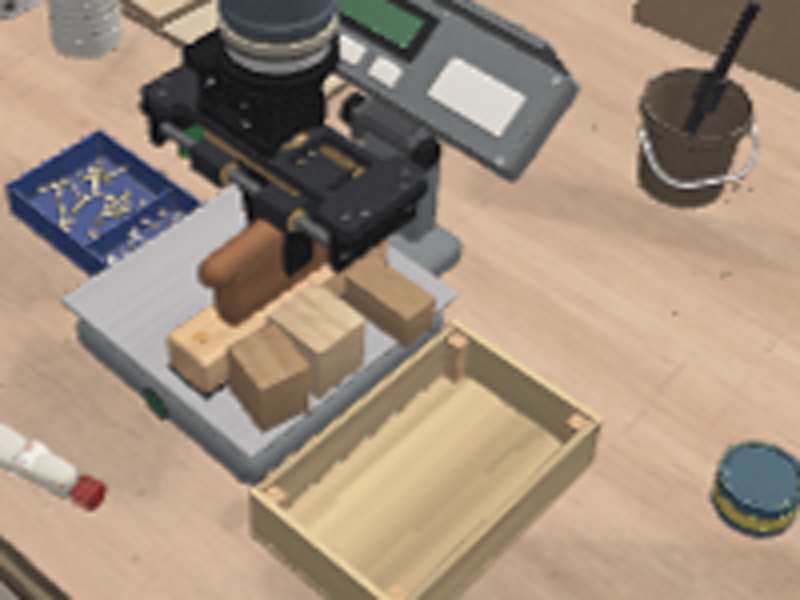

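Run:
```python
from m import *
f=lambda x,y:(190+x/4,150+y/4)
print(s.plane([f(437,300),f(400,333),f(343,290),f(382,252)],.092), s.plane([f(240,350),f(262,392),f(305,368)],.108))
```

```text
[[ 0.5681 -0.126   0.092 ]
 [ 0.5273 -0.1267  0.092 ]
 [ 0.5308 -0.0719  0.092 ]
 [ 0.5777 -0.0678  0.092 ]] [[ 0.4329 -0.0676  0.108 ]
 [ 0.4172 -0.1027  0.108 ]
 [ 0.4507 -0.1094  0.108 ]]
```

All three are ahead of the block. The sweep continues with a slight shift towards −x to keep the flat one clear of the rear wall.

apply_moves --steps '[[[-0.2,1.2,0],0,1],[[-0.2,1.2,0],0,1],[[-0.2,1.2,0],0,1],[[-0.1,1.2,0],0,1],[[0,1.2,0],0,1]]'

```text
time: 8.75
tool_pos: [0.4907, -0.0995, 0.1396]
tcp_rot: [1.0, -0.018, -0.0, 0.0]
contact_force: [-0.3, -0.5, -3.3]
grip_width: 0.276
```

apply_moves --steps '[[[0,1.2,0],0,1],[[0,1.2,0],0,1],[[0,0,0],0,1]]'

```text
time: 9.05
tool_pos: [0.4907, -0.1242, 0.1396]
tcp_rot: [1.0, -0.019, 0.001, 0.001]
contact_force: [0.5, -0.2, -3.2]
grip_width: 0.274
```

Run:
```python
from plan import *
st()
d=get("scene","s5"); crop(d,190,150,390,300,4,"s5c")
```

```text
t 9.05 p [ 0.4907 -0.1242  0.1396] ty [-0.038 -0.999  0.001] tz [ 0.001 -0.001 -1.   ] F [ 0.5 -0.2 -3.2] g 0.274 q [-4.690e-01  5.120e-01  1.819e+00 -1.000e-03  8.090e-01  1.141e+00]
```

View pics/s5c.png

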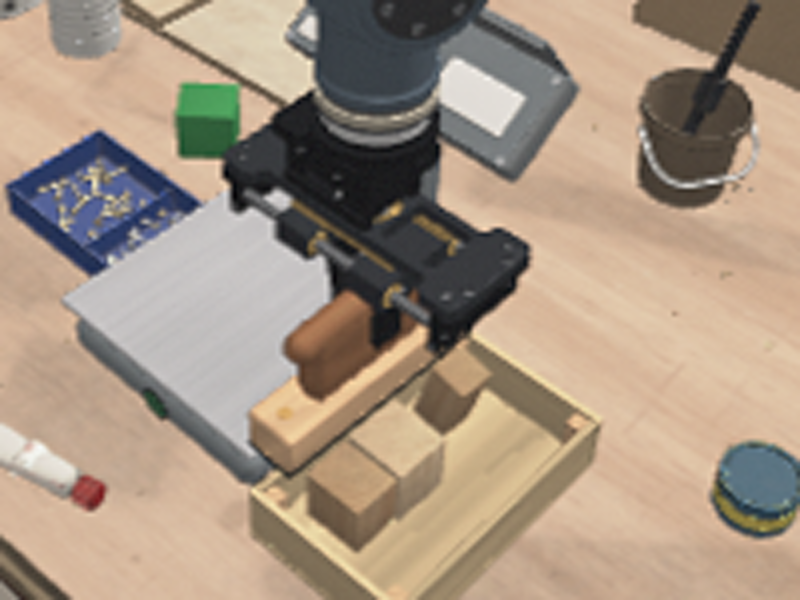

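All three have dropped into the tray; the flat one (460,380) seems tilted near the wall. Push a little further to free it.

apply_moves --steps '[[[0,0.8,0],0,1],[[0,0.8,0],0,1],[[0,0.8,0],0,1],[[0,0.6,0],0,1],[[0,0,0],0,1]]'

```text
time: 9.6
tool_pos: [0.4893, -0.1531, 0.1396]
tcp_rot: [1.0, -0.019, 0.0, 0.0]
contact_force: [-0.8, 0.1, -4.0]
grip_width: 0.273
```

Run:
```python
from plan import *
st()
d=get("scene","s6"); crop(d,190,150,390,300,4,"s6c")
```

```text
t 9.6 p [ 0.4893 -0.1531  0.1396] ty [-0.037 -0.999  0.001] tz [ 0.001 -0.001 -1.   ] F [-0.8  0.1 -4. ] g 0.273 q [-0.521  0.519  1.802 -0.     0.819  1.087]
```

View pics/s6c.png

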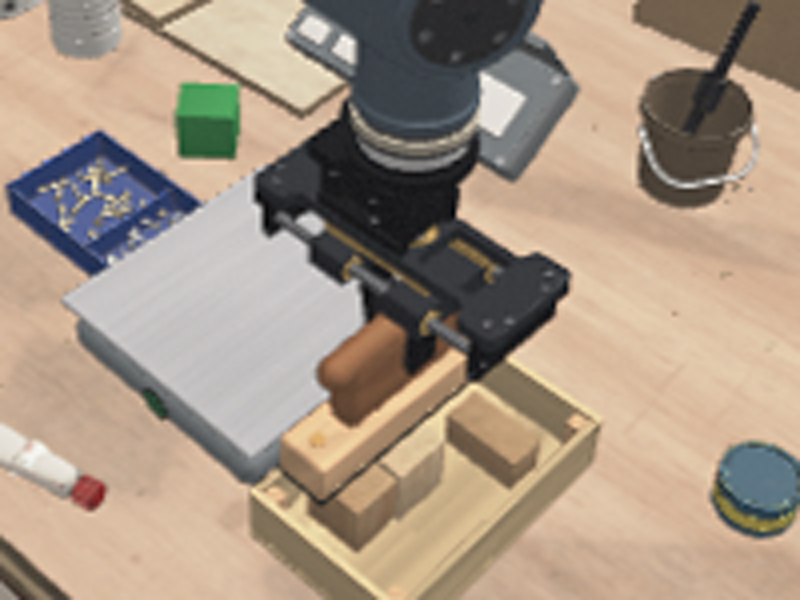

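All three offcuts lie inside the tray (small ~(350,505), tall ~(420,470), flat ~(495,430)); the pan is empty. Take the block back.

Run:
```python
from plan import *
r1,p,q=plan([.489,-.153,.18],grip=1,step=4)
r2,p,q=plan([.455,-.3726,.16],-.33,p=p,q=q,grip=1,step=4.4)
show(r1+r2)
```

```text
[[[-0.0,0.02,-2.02],0.0,1],[[-0.0,0.02,-2.02],0.0,1],[[-0.43,3.68,0.33],-0.055,1],[[-0.63,3.65,0.33],-0.055,1],[[-0.83,3.61,0.33],-0.055,1]]
[[[-1.03,3.56,0.33],-0.055,1],[[-1.22,3.5,0.33],-0.055,1],[[-1.41,3.42,0.33],-0.055,1]]
```

apply_moves --steps '[[[0,0,-2.0],0,1],[[0,0,-2.0],0,1],[[-0.4,3.7,0.3],-0.055,1],[[-0.6,3.7,0.3],-0.055,1],[[-0.8,3.6,0.3],-0.055,1]]'

```text
time: 10.15
tool_pos: [0.473, -0.263, 0.1708]
tcp_rot: [0.998, 0.066, 0.0, 0.0]
contact_force: [0.7, -0.7, -2.6]
grip_width: 0.271
```

apply_moves --steps '[[[-1.0,3.6,0.3],-0.055,1],[[-1.2,3.5,0.3],-0.055,1],[[-1.4,3.4,0.3],-0.055,1],[[0,0,0],0,1],[[0,0,0],0,1]]'

```text
time: 10.65
tool_pos: [0.4562, -0.3726, 0.161]
tcp_rot: [0.989, 0.145, -0.0, -0.001]
contact_force: [-0.4, 0.0, -3.4]
grip_width: 0.275
```

Run:
```python
from plan import *
st()
show(plan([.455,-.3726,.0735],grip=1,step=3)[0])
```

```text
t 10.65 p [ 0.4562 -0.3726  0.161 ] ty [ 0.288 -0.958 -0.002] tz [-0.001  0.002 -1.   ] F [-0.4  0.  -3.4] g 0.275 q [-8.750e-01  5.710e-01  1.593e+00  1.000e-03  9.800e-01  4.040e-01]
[[[-0.04,-0.0,2.92],0.0,1],[[-0.04,-0.0,2.92],0.0,1],[[-0.04,-0.0,2.92],0.0,1]]
```

apply_moves --steps '[[[0,0,3.0],0,1],[[0,0,3.0],0,1],[[0,0,2.0],0,1],[[0,0,0.4],0,1],[[0,0,0],0,1]]'

```text
time: 11.15
tool_pos: [0.4567, -0.3708, 0.0771]
tcp_rot: [0.989, 0.147, -0.001, -0.001]
contact_force: [0.6, -0.5, -3.6]
grip_width: 0.272
```

Run:
```python
from plan import *
st()
```

```text
t 11.15 p [ 0.4567 -0.3708  0.0771] ty [ 0.291 -0.957 -0.002] tz [-0.001  0.002 -1.   ] F [ 0.6 -0.5 -3.6] g 0.272 q [-0.872  0.695  1.645  0.     0.804  0.404]
```

apply_moves --steps '[[[0,0,0.2],0,1],[[0,0,0.2],0,1],[[0,0,0],0,1]]'

```text
time: 11.45
tool_pos: [0.4572, -0.3727, 0.0743]
tcp_rot: [0.989, 0.146, 0.0, 0.001]
contact_force: [0.5, -0.4, -2.9]
grip_width: 0.272
```

apply_moves --steps '[[[0,0,0.1],0,1],[[0,0,0],0,1]]'

```text
time: 11.65
tool_pos: [0.4571, -0.3728, 0.0734]
tcp_rot: [0.989, 0.146, 0.0, 0.001]
contact_force: [0.7, 1.2, 1.7]
grip_width: 0.274
```

apply_moves --steps '[[[0,0,0],0,0],[[0,0,0],0,0],[[0,0,0],0,0],[[0,0,0],0,0],[[0,0,0],0,0]]'

```text
time: 12.15
tool_pos: [0.4568, -0.3724, 0.0725]
tcp_rot: [0.989, 0.146, 0.0, -0.0]
contact_force: [0.0, 0.6, -0.2]
grip_width: 0.638
```

apply_moves --steps '[[[0,0,-2.0],0,0],[[0,0,-4.0],0,0],[[0,0,-4.5],0,0],[[0,0,-4.5],0,0],[[0,0,-4.5],0,0]]'

```text
time: 12.65
tool_pos: [0.4565, -0.3721, 0.2693]
tcp_rot: [0.989, 0.146, -0.0, -0.0]
contact_force: [0.6, -0.4, -0.8]
grip_width: 0.988
```

Run:
```python
from plan import *
st()
d=get("scene","s7"); crop(d,190,120,440,370,3,"s7c"); im=d["pixels"]; import cv2
cv2.imwrite("pics/s7c.png",cv2.resize(im[160:360,230:440],None,fx=3,fy=3,interpolation=cv2.INTER_CUBIC))
```

```text
t 12.65 p [ 0.4565 -0.3721  0.2693] ty [ 0.29  -0.957 -0.   ] tz [-0.  0. -1.] F [ 0.6 -0.4 -0.8] g 0.988 q [-0.873  0.44   1.484  0.     1.218  0.404]
```

View pics/s7c.png

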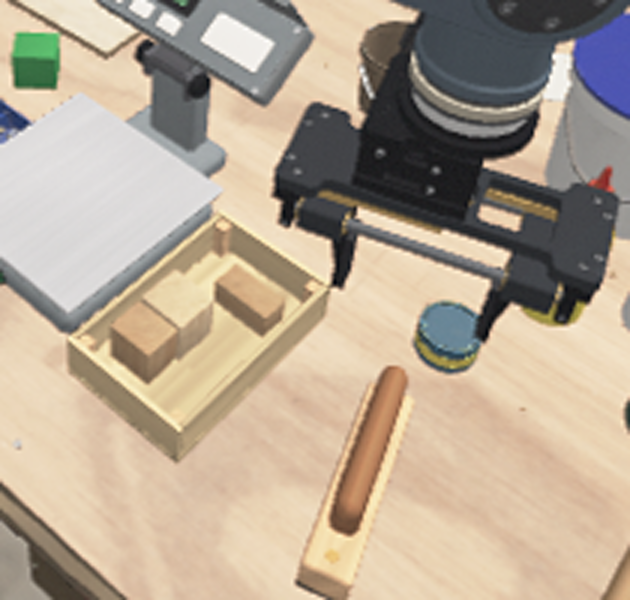

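Run:
```python
import cv2
im=cv2.imread('pics/s1.png');a=cv2.resize(im[125:200,255:340],None,fx=7,fy=7,interpolation=cv2.INTER_CUBIC)
im=cv2.imread('pics/t1.png');b=cv2.resize(im[130:180,220:300],None,fx=9,fy=9,interpolation=cv2.INTER_CUBIC)
cv2.imwrite('pics/hs.png',a);cv2.imwrite('pics/ht.png',b);print(a.shape,b.shape)
```

```text
(525, 595, 3) (450, 720, 3)
```

View pics/hs.png

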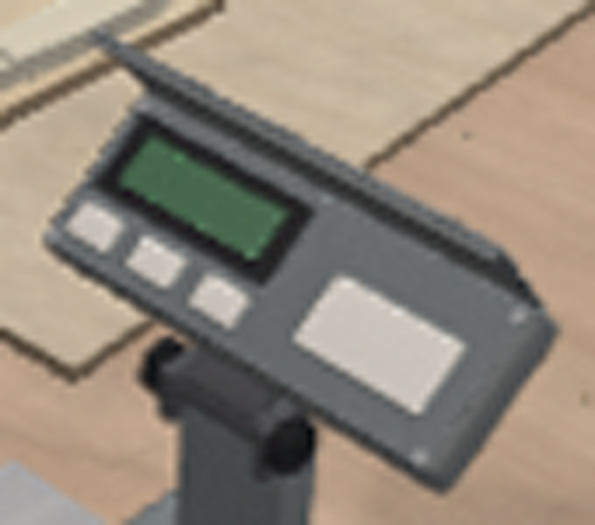

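View pics/ht.png

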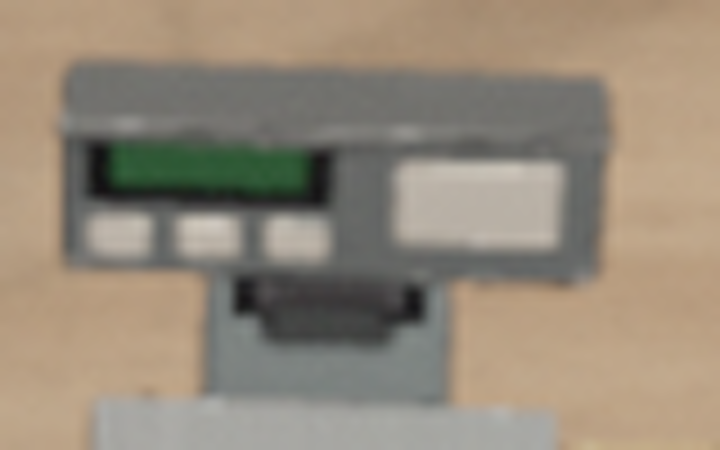

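Run:
```python
from m import *
from scipy.optimize import least_squares
fs=lambda p:(255+(p[0]+.5)/7-.5,125+(p[1]+.5)/7-.5); ft=lambda p:(220+(p[0]+.5)/9-.5,130+(p[1]+.5)/9-.5)
L=[("kTL",(343,275),(397,160),-25,67,33),("kTR",(467,345),(565,160),-91,67,33),("kBR",(417,414),(560,247),-91,33,33),("kBL",(293,340),(395,245),-25,33,33),
("s0",(95,226),(120,235),86,32,33),("s1",(156,261),(208,237),50,32,33),("s2",(219,299),(298,239),14,32,33),
("hL",(95,35),(62,126),110,92,85),("hR",(500,252),(607,143),-110,92,85)]
X=[];M=[]
for n,a,b,y,u,nn in L:
    x,e=tri(s,fs(a),t,ft(b)); print(n,x,round(e,4)); X.append(x);M.append((y/1e3,u/1e3,nn/1e3))
for n,a,b in [("knobL",(165,362),(243,300)),("knobR",(290,443),(413,306))]: print(n,tri(s,fs(a),t,ft(b)))
X=np.array(X);M=np.array(M)
def mod(v,M=M):
    h=v[:3];yaw,a=v[3:]; xx=np.array([np.cos(yaw),np.sin(yaw),0]);yy=np.array([-np.sin(yaw),np.cos(yaw),0]);zz=np.array([0,0,1])
    uu=np.cos(a)*xx+np.sin(a)*zz; nn=-np.sin(a)*xx+np.cos(a)*zz
    return h+M[:,:1]*yy+M[:,1:2]*uu+M[:,2:]*nn
r=least_squares(lambda v:(mod(v)-X).ravel(),[.63,-.01,.15,-.04,.7]); print(r.x,np.degrees(r.x[3:])); print((mod(r.x)-X)*1e3)
# reprojection fit (both views)
ps=np.array([fs(l[1]) for l in L]);pt=np.array([ft(l[2]) for l in L])
def rep(v): P=mod(v); return np.r_[(s.proj(P)-ps).ravel(),(t.proj(P)-pt).ravel()]
r2=least_squares(rep,r.x,loss="soft_l1"); print("rep",r2.x,np.degrees(r2.x[3:])); print(rep(r2.x).reshape(-1,2).round(1).T)
print("key",mod(r2.x,np.array([[-.058,.05,.033]])), "hood", mod(r2.x,np.array([[-.058,.09,.085]])))
```

```text
kTL [ 0.6786 -0.0434  0.1993] 0.0013
kTR [ 0.6763 -0.1093  0.2011] 0.0023
kBR [ 0.6459 -0.1085  0.1838] 0.0004
kBL [ 0.6482 -0.0428  0.1831] 0.0018
s0 [0.6526 0.0686 0.1818] 0.0
s1 [0.6516 0.033  0.182 ] 0.0002
s2 [ 0.6504 -0.0031  0.1818] 0.0003
hL [0.6738 0.0882 0.2594] 0.0005
hR [ 0.6666 -0.1225  0.2591] 0.001
knobL (array([0.6378, 0.0178, 0.143 ]), np.float64(0.005070546021191324))
knobR (array([ 0.6355, -0.0524,  0.1407]), np.float64(0.005369969530307557))
[ 0.6409 -0.0168  0.1369 -0.0354  0.5854] [-2.029  33.5415]
[[-0.9781  0.2226  2.1047]
 [-1.0385  0.1849  0.2914]
 [ 1.0653  0.4277 -1.2014]
 [ 1.1347  0.6788 -0.4333]
 [-0.1683  0.2391  0.2917]
 [-0.4427 -0.2094  0.0566]
 [-0.5392 -0.0805  0.2403]
 [ 0.7748  3.8416 -0.8181]
 [ 0.192  -5.3049 -0.5318]]
rep [ 0.6413 -0.0168  0.1366 -0.0394  0.5882] [-2.257  33.7006]
[[-0.4  0.1  0.1 -0.2  0.   0.   0.  -0.6  1.4  0.1 -0.2 -0.2 -0.  -0.1
   0.1 -0.  -1.1  1.6]
 [-0.4  0.1  0.1 -0.1 -0.1  0.1  0.  -0.4  1.1 -0.1  0.6 -0.1 -0.5 -0.1
  -0.   0.1 -0.2  0. ]]
key [[ 0.6623 -0.0756  0.1918]] hood [[ 0.6667 -0.0758  0.2573]]
```

Done: block upright at (355,470), offcuts in the tray, pan empty. The fit of key/hood corners gives a 33.6° panel, key centre (0.662, −0.0755, 0.191), lip (0.667, ·, 0.257). Next I'll close the fingers and see in free space how the arm behaves at its reach limit, since rows command no tilt directly.

Run:
```python
from plan import *
r2,p,q=plan([.6,.07,.5],.332,grip=1,step=4.5)
show(r2); r3,p,q=plan([.85,.06,.5],0,p=p,q=q,grip=1,step=4.5); show(r3)
```

```text
[[[2.21,-3.19,-1.88],0.028,1],[[2.12,-3.25,-1.88],0.028,1],[[2.03,-3.31,-1.88],0.028,1],[[1.93,-3.36,-1.88],0.028,1],[[1.84,-3.41,-1.88],0.028,1]]
[[[1.74,-3.46,-1.88],0.028,1],[[1.64,-3.51,-1.88],0.028,1],[[1.54,-3.56,-1.88],0.028,1],[[1.44,-3.6,-1.88],0.028,1],[[1.34,-3.64,-1.88],0.028,1]]
[[[1.24,-3.67,-1.88],0.028,1],[[1.14,-3.71,-1.88],0.028,1]]
[[[4.17,-0.01,0.04],0.0,1],[[4.17,-0.01,0.04],0.0,1],[[4.17,-0.01,0.04],0.0,1],[[4.17,-0.01,0.04],0.0,1],[[4.17,-0.01,0.04],0.0,1]]
[[[4.17,-0.01,0.04],0.0,1]]
```

apply_moves --steps '[[[2.2,-3.2,-1.9],0.03,1],[[2.1,-3.3,-1.9],0.03,1],[[2.0,-3.3,-1.9],0.03,1],[[1.9,-3.4,-1.9],0.03,1],[[1.8,-3.4,-1.9],0.03,1]]'

```text
time: 13.2
tool_pos: [0.5157, -0.186, 0.3631]
tcp_rot: [0.997, 0.071, -0.0, -0.0]
contact_force: [0.0, 0.1, 0.1]
grip_width: 0.63
```

apply_moves --steps '[[[1.7,-3.5,-1.9],0.03,1],[[1.6,-3.5,-1.9],0.03,1],[[1.5,-3.6,-1.9],0.03,1],[[1.4,-3.6,-1.9],0.03,1],[[1.3,-3.6,-1.9],0.03,1]]'

```text
time: 13.7
tool_pos: [0.5755, -0.0021, 0.458]
tcp_rot: [1.0, -0.004, -0.0, 0.0]
contact_force: [0.4, -0.6, -0.3]
grip_width: 0.176
```

apply_moves --steps '[[[1.2,-3.7,-1.9],0.03,1],[[1.1,-3.7,-1.9],0,1],[[3,0,0],0,1],[[4,0,0],0,1],[[4,0,0],0,1]]'

```text
time: 14.2
tool_pos: [0.7108, 0.0666, 0.4959]
tcp_rot: [1.0, -0.017, 0.0, 0.0]
contact_force: [0.9, -0.5, 0.1]
grip_width: 0.005
```

Run:
```python
from plan import *
st()
```

```text
t 14.2 p [0.7108 0.0666 0.4959] ty [-0.035 -0.999  0.   ] tz [ 0.001 -0.    -1.   ] F [ 0.9 -0.5  0.1] g 0.005 q [-0.063  0.53   0.736 -0.     1.875  1.543]
```

apply_moves --steps '[[[4,0,0],0,1],[[4,0,0],0,1],[[4,0,0],0,1],[[4,0,0],0,1],[[0,0,0],0,1]]'

```text
time: 14.7
tool_pos: [0.8409, 0.0569, 0.4683]
tcp_rot: [1.0, -0.019, 0.005, -0.001]
contact_force: [-1.1, 0.4, -1.2]
grip_width: 0.002
```

Run:
```python
from plan import *
st()
```

```text
t 14.7 p [0.8409 0.0569 0.4683] ty [-0.037 -0.999 -0.003] tz [ 0.011  0.002 -1.   ] F [-1.1  0.4 -1.2] g 0.002 q [-0.066  0.833  0.225  0.003  2.073  1.544]
```

apply_moves --steps '[[[4,0,-2],0,1],[[4,0,-2],0,1],[[4,0,-2],0,1],[[0,0,0],0,1]]'

```text
time: 15.1
tool_pos: [0.8603, 0.0468, 0.4892]
tcp_rot: [0.998, -0.018, 0.055, -0.004]
contact_force: [-0.5, 1.1, 0.3]
grip_width: 0.007
```

Run:
```python
from plan import *
st()
```

```text
t 15.1 p [0.8603 0.0468 0.4892] ty [-0.036 -0.999 -0.01 ] tz [ 0.11   0.006 -0.994] F [-0.5  1.1  0.3] g 0.007 q [-0.08   0.813  0.218  0.016  2.001  1.536]
```

apply_moves --steps '[[[-2,0,0],0,1],[[-1,0,0],0,1],[[0,0,0],0,1]]'

```text
time: 15.4
tool_pos: [0.8299, 0.049, 0.4858]
tcp_rot: [0.998, -0.018, 0.054, -0.004]
contact_force: [0.4, -0.1, 1.2]
grip_width: 0.005
```

Run:
```python
from plan import *
st()
```

```text
t 15.4 p [0.8299 0.049  0.4858] ty [-0.035 -0.999 -0.01 ] tz [ 0.108  0.006 -0.994] F [ 0.4 -0.1  1.2] g 0.005 q [-0.08   0.722  0.41   0.016  1.902  1.532]
```

apply_moves --steps '[[[3,0,-1],0,1],[[3,0,-1.5],0,1],[[3,0,-1.5],0,1],[[3,0,-1.5],0,1],[[3,0,-1.5],0,1]]'

```text
time: 15.9
tool_pos: [0.873, 0.0379, 0.5126]
tcp_rot: [0.995, -0.018, 0.097, -0.007]
contact_force: [-0.3, 0.4, 0.9]
grip_width: 0.003
```

Run:
```python
from plan import *
st(); print(repr(sensors.state()["joint_positions"][2]))
```

```text
t 15.9 p [0.873  0.0379 0.5126] ty [-0.034 -0.999 -0.017] tz [ 0.193  0.01  -0.981] F [-0.3  0.4  0.9] g 0.003 q [-0.094  0.789  0.218  0.03   1.942  1.527]
np.float64(0.21799695653514692)
```

apply_moves --steps '[[[4,0,-3],0,1],[[4,0,-3],0,1],[[4,0,-3],0,1],[[4,0,-3],0,1],[[4,0,-3],0,1]]'

```text
time: 16.4
tool_pos: [0.8683, 0.0231, 0.5912]
tcp_rot: [0.985, -0.018, 0.171, -0.011]
contact_force: [-0.5, -0.4, 0.8]
grip_width: 0.006
```

Run:
```python
from plan import *
st(); print(repr(sensors.state()["joint_positions"][2]))
```

```text
t 16.4 p [0.8683 0.0231 0.5912] ty [-0.032 -0.999 -0.027] tz [ 0.336  0.015 -0.942] F [-0.5 -0.4  0.8] g 0.006 q [-0.12   0.704  0.218  0.058  1.88   1.514]
np.float64(0.21797075734328716)
```

apply_moves --steps '[[[4,0,-3],0,1],[[4,0,-3],0,1],[[4,0,-3],0,1],[[4,0,-3],0,1],[[4,0,-3],0,1]]'

```text
time: 16.9
tool_pos: [0.8481, 0.0105, 0.6794]
tcp_rot: [0.97, -0.018, 0.243, -0.014]
contact_force: [-0.5, -0.1, -1.1]
grip_width: -0.0
```

Run:
```python
from plan import *
st(); print(repr(sensors.state()["joint_positions"][2]))
```

```text
t 16.9 p [0.8481 0.0105 0.6794] ty [-0.028 -0.999 -0.035] tz [ 0.471  0.018 -0.882] F [-0.5 -0.1 -1.1] g -0.0 q [-0.15   0.607  0.218  0.091  1.832  1.504]
np.float64(0.21803130723081685)
```

apply_moves --steps '[[[4,0,-3],0,1],[[4,0,-3],0,1],[[4,0,-3],0,1],[[-2,0,0],0,1],[[-2,0,0],0,1]]'

```text
time: 17.4
tool_pos: [0.7938, 0.0055, 0.7138]
tcp_rot: [0.958, -0.018, 0.286, -0.015]
contact_force: [0.4, 0.2, 0.7]
grip_width: 0.008
```

Run:
```python
from plan import *
st()
r=R.from_quat(sensors.state()["tcp_rot"]).as_matrix()
a=np.radians(33.6);yw=np.radians(-2.2)
xx=np.array([np.cos(yw),np.sin(yw),0]);n=-np.sin(a)*xx+np.array([0,0,np.cos(a)])
print("ang to -n",np.degrees(np.arccos(-n@r[:,2])), "tilt",np.degrees(np.arccos(-r[2,2]))); print(r)
```

```text
t 17.4 p [0.7938 0.0055 0.7138] ty [-0.026 -0.999 -0.039] tz [ 0.548  0.018 -0.836] F [0.4 0.2 0.7] g 0.008 q [-0.176  0.427  0.483  0.114  1.661  1.476]
ang to -n 2.2562068274875733 tilt 33.27055766985531
[[ 0.83585793 -0.026479    0.54830683]
 [-0.04327137 -0.99890611  0.0177249 ]
 [ 0.54723771 -0.03854149 -0.83608937]]
```

Run:
```python
from plan import *
s=sensors.state(); r=R.from_quat(s["tcp_rot"]).as_matrix()
a=np.radians(33.6);yw=np.radians(-2.2)
xx=np.array([np.cos(yw),np.sin(yw),0]);n=-np.sin(a)*xx+np.array([0,0,np.cos(a)]); u=np.cos(a)*xx+np.sin(a)*np.array([0,0,1])
key=np.array([.6622,-.0757,.1915])-.002*u
tgt=key-r[:,2]*(.011+.14); print(key,tgt)
show(plan(tgt,grip=1,step=4.5)[0])
```

```text
[ 0.66053539 -0.07563605  0.19039322] [ 0.57774105 -0.07831251  0.31664271]
[[[-3.59,0.95,1.93],0.0,1],[[-3.59,0.95,1.93],0.0,1],[[-3.59,0.95,1.93],0.0,1],[[-3.59,0.95,1.93],0.0,1],[[-3.59,0.95,1.93],0.0,1]]
[[[-3.59,0.95,1.93],0.0,1],[[-3.59,0.95,1.93],0.0,1],[[-3.59,0.95,1.93],0.0,1],[[-3.59,0.95,1.93],0.0,1],[[-3.59,0.95,1.93],0.0,1]]
[[[-3.59,0.95,1.93],0.0,1]]
```

apply_moves --steps '[[[-3.6,1.0,1.9],0,1],[[-3.6,1.0,1.9],0,1],[[-3.6,1.0,1.9],0,1],[[-3.6,1.0,1.9],0,1],[[-3.6,1.0,1.9],0,1]]'

```text
time: 17.9
tool_pos: [0.6928, -0.0349, 0.5321]
tcp_rot: [0.958, -0.018, 0.285, -0.015]
contact_force: [-0.7, -0.4, -0.7]
grip_width: 0.007
```

apply_moves --steps '[[[-3.6,0.9,1.9],0,1],[[-3.6,0.9,1.9],0,1],[[-3.6,0.9,1.9],0,1],[[-3.6,0.9,1.9],0,1],[[-3.6,0.9,1.9],0,1]]'

```text
time: 18.4
tool_pos: [0.593, -0.0704, 0.3531]
tcp_rot: [0.958, -0.018, 0.285, -0.014]
contact_force: [0.4, -0.5, -0.1]
grip_width: 0.006
```

apply_moves --steps '[[[-3.6,0.9,1.9],0,1],[[0,0,0],0,1],[[0,0,0],0,1]]'

```text
time: 18.7
tool_pos: [0.5747, -0.0779, 0.3184]
tcp_rot: [0.958, -0.019, 0.285, -0.014]
contact_force: [0.4, -0.5, 1.0]
grip_width: 0.005
```

Run:
```python
from plan import *
st(); s=sensors.state(); r=R.from_quat(s["tcp_rot"]).as_matrix()
key=np.array([.6605,-.0757,.1904])
tgt=key-r[:,2]*(.011+.02)
show(plan(tgt,grip=1,step=3)[0])
d=get("scene","s8"); crop(d,220,90,420,240,4,"s8c")
```

```text
t 18.7 p [ 0.5747 -0.0779  0.3184] ty [-0.028 -0.999 -0.039] tz [ 0.546  0.017 -0.837] F [ 0.4 -0.5  1. ] g 0.005 q [-0.464  0.198  1.865  0.47   0.61   0.822]
[[[0.04,0.01,2.46],0.0,1],[[0.04,0.01,2.46],0.0,1],[[0.04,0.01,2.46],0.0,1],[[0.04,0.01,2.46],0.0,1],[[0.04,0.01,2.46],0.0,1]]
```

View pics/s8c.png

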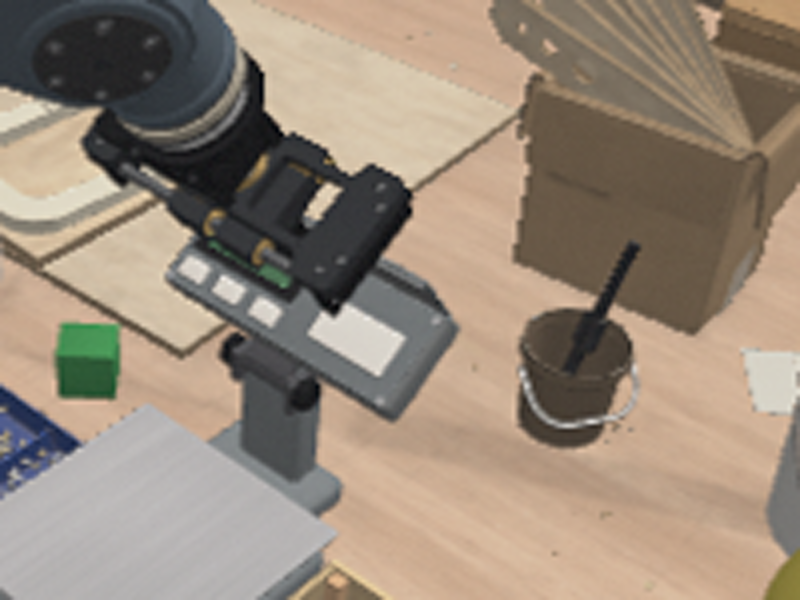

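The closed fingers stand over the white key (crop px (355,340)), square to the panel. Approach along the tool axis.

apply_moves --steps '[[[0,0,2.5],0,1],[[0,0,2.5],0,1],[[0.1,0,2.5],0,1],[[0.1,0,2.5],0,1],[[0,0,1.5],0,1]]'

```text
time: 19.25
tool_pos: [0.6425, -0.0757, 0.2238]
tcp_rot: [0.958, -0.017, 0.287, -0.014]
contact_force: [-0.3, 0.9, -0.1]
grip_width: 0.005
```

apply_moves --steps '[[[0,0,0],0,1],[[0,0,0],0,1]]'

```text
time: 19.45
tool_pos: [0.6403, -0.0754, 0.224]
tcp_rot: [0.958, -0.018, 0.286, -0.014]
contact_force: [-0.2, 0.9, 0.7]
grip_width: 0.004
```

Run:
```python
from plan import *
st(); s=sensors.state(); r=R.from_quat(s["tcp_rot"]).as_matrix()
tip=s["tool_pos"]+.011*r[:,2]; print("tip",tip); print("to key, tool axes cm",r.T@(np.array([.6605,-.0757,.1904])-tip)*100)
d=get("scene","s9"); crop(d,260,110,360,210,6,"s9c")
```

```text
t 19.45 p [ 0.6403 -0.0754  0.224 ] ty [-0.025 -0.999 -0.038] tz [ 0.548  0.018 -0.836] F [-0.2  0.9  0.7] g 0.004 q [-0.397  0.43   1.836  0.615  0.407  0.699]
tip [ 0.64635879 -0.0751671   0.214758  ]
to key, tool axes cm [-0.14741224  0.10896176  2.81106649]
```

View pics/s9c.png

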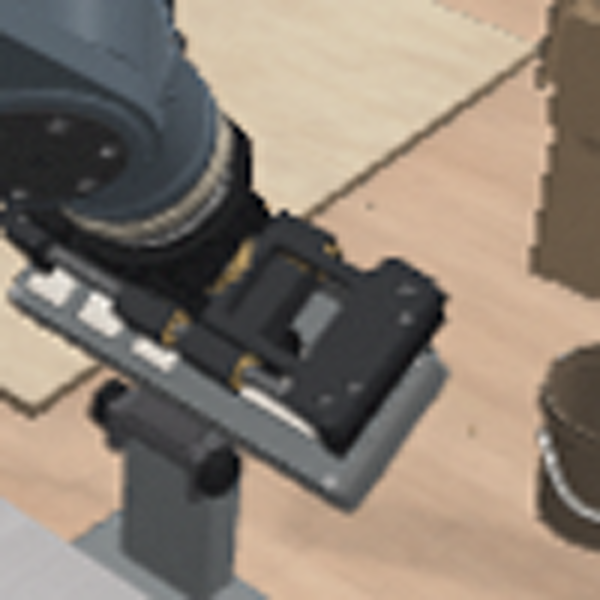

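The gripper is 28 mm short of the key and in line with it. Go on, then creep with the force watched.

apply_moves --steps '[[[-0.1,0.1,0.8],0,1],[[0,0,0.8],0,1],[[0,0,0.5],0,1],[[0,0,0],0,1]]'

```text
time: 19.9
tool_pos: [0.6488, -0.0757, 0.2029]
tcp_rot: [0.959, -0.018, 0.283, -0.015]
contact_force: [-0.3, -0.8, -0.1]
grip_width: 0.006
```

```bash
cat > c.py <<'E'
from plan import *
s=sensors.state(); r=R.from_quat(s["tcp_rot"]).as_matrix()
tip=s["tool_pos"]+.011*r[:,2]; print(round(s["time"],2),"tip",tip.round(4),"to key cm",(r.T@(np.array([.6605,-.0757,.1904])-tip)*100).round(2),"F along tool",round(float(-s["contact_force"]@r[:,2]),2),"F",s["contact_force"].round(1),"tz",r[:,2].round(3))
E
python3 c.py
```

```text
19.9 tip [ 0.6548 -0.0755  0.1936] to key cm [0.31 0.02 0.58] F along tool 0.04 F [-0.3 -0.8 -0.1] tz [ 0.544  0.019 -0.839]
```

apply_moves --steps '[[[0.2,0,0.1],0,1],[[0,0,0.1],0,1],[[0,0,0.1],0,1],[[0,0,0],0,1]]'

```text
time: 20.3
tool_pos: [0.6521, -0.0757, 0.2022]
tcp_rot: [0.959, -0.018, 0.284, -0.015]
contact_force: [-0.7, 0.0, 0.5]
grip_width: 0.007
```

```bash
python3 c.py
```

```text
20.3 tip [ 0.6581 -0.0755  0.193 ] to key cm [0.06 0.02 0.35] F along tool 0.79 F [-0.7  0.   0.5] tz [ 0.544  0.018 -0.839]
```

apply_moves --steps '[[[0,0,0.1],0,1],[[0,0,0.1],0,1],[[0,0,0],0,1]]'

```text
time: 20.6
tool_pos: [0.6532, -0.0757, 0.2006]
tcp_rot: [0.959, -0.018, 0.284, -0.015]
contact_force: [-0.0, -0.6, 0.3]
grip_width: 0.006
```

```bash
python3 c.py
```

```text
20.6 tip [ 0.6592 -0.0755  0.1914] to key cm [0.05 0.02 0.15] F along tool 0.24 F [-0.  -0.6  0.3] tz [ 0.545  0.018 -0.838]
```

apply_moves --steps '[[[0,0,0.1],0,1],[[0,0,0],0,1]]'

```text
time: 20.8
tool_pos: [0.6536, -0.0757, 0.2001]
tcp_rot: [0.959, -0.018, 0.284, -0.015]
contact_force: [-3.7, -0.1, 4.6]
grip_width: 0.003
```

apply_moves --steps '[[[0,0,0.05],0,1],[[0,0,0],0,1]]'

```text
time: 21.0
tool_pos: [0.654, -0.0758, 0.1997]
tcp_rot: [0.959, -0.018, 0.284, -0.015]
contact_force: [-4.1, -0.3, 5.2]
grip_width: 0.007
```

```bash
python3 c.py
```

```text
21.0 tip [ 0.6599 -0.0756  0.1904] to key cm [0.04 0.01 0.03] F along tool 6.62 F [-4.1 -0.3  5.2] tz [ 0.545  0.018 -0.838]
```

Contact at 0.3 mm from prediction; the key is giving (6.6 N). Press a little more to be surely down.

apply_moves --steps '[[[0,0,0.05],0,1],[[0,0,0],0,1]]'

```text
time: 21.2
tool_pos: [0.6542, -0.0758, 0.1993]
tcp_rot: [0.959, -0.018, 0.284, -0.015]
contact_force: [-4.6, 0.7, 6.5]
grip_width: 0.003
```

```bash
python3 c.py
```

```text
21.2 tip [ 0.6602 -0.0756  0.1901] to key cm [ 0.04  0.01 -0.01] F along tool 7.92 F [-4.6  0.7  6.5] tz [ 0.545  0.018 -0.838]
```

apply_moves --steps '[[[0,0,0.04],0,1],[[0,0,0],0,1],[[0,0,0],0,1],[[0,0,0],0,1],[[0,0,0],0,1]]'

```text
time: 21.7
tool_pos: [0.6544, -0.0758, 0.1991]
tcp_rot: [0.959, -0.018, 0.284, -0.015]
contact_force: [-5.3, -0.4, 6.5]
grip_width: 0.004
```

apply_moves --steps '[[[0,0,0],0,1],[[0,0,0],0,1],[[0,0,0],0,1],[[0,0,0],0,1],[[0,0,0],0,1]]'

```text
time: 22.2
tool_pos: [0.6544, -0.0758, 0.199]
tcp_rot: [0.959, -0.018, 0.284, -0.015]
contact_force: [-4.7, 0.7, 6.9]
grip_width: 0.004
```

apply_moves --steps '[[[0,0,0],0,1],[[0,0,0],0,1],[[0,0,0],0,1],[[0,0,0],0,1],[[0,0,0],0,1]]'

```text
time: 22.7
tool_pos: [0.6544, -0.0758, 0.1991]
tcp_rot: [0.959, -0.018, 0.284, -0.015]
contact_force: [-4.7, -1.2, 6.4]
grip_width: 0.005
```

```bash
python3 c.py
```

```text
22.7 tip [ 0.6604 -0.0756  0.1899] to key cm [ 0.04  0.01 -0.04] F along tool 7.99 F [-4.7 -1.2  6.4] tz [ 0.545  0.018 -0.838]
```

Held 1.5 s at about 8 N, beyond the 6.6 N point. Retract along the tool axis and check everything.

apply_moves --steps '[[[0,0,-1],0,1],[[0,0,-3],0,1],[[0,0,-4],0,1],[[0,0,-4],0,1],[[0,0,-4],0,1]]'

```text
time: 23.2
tool_pos: [0.5661, -0.0785, 0.3336]
tcp_rot: [0.959, -0.018, 0.283, -0.015]
contact_force: [0.3, 0.6, 0.6]
grip_width: 0.009
```

apply_moves --steps '[[[-2,0,-4],0,1],[[-2,0,-4],0,1],[[-1,0,-3],0,1],[[0,0,0],0,1],[[0,0,0],0,1]]'

```text
time: 23.7
tool_pos: [0.4654, -0.0788, 0.3984]
tcp_rot: [0.958, -0.019, 0.284, -0.014]
contact_force: [0.1, 0.3, -0.3]
grip_width: 0.006
```

```bash
python3 c.py
python3 - <<'E'
from plan import *
d=get("scene","s10"); e=get("top","t10")
cv2.imwrite("pics/t10c.png",cv2.resize(e["pixels"][120:270,80:400],None,fx=2.5,fy=2.5,interpolation=cv2.INTER_CUBIC))
E
```

```text
23.7 tip [ 0.4714 -0.0786  0.3892] to key cm [ 4.99 -0.06 26.98] F along tool -0.31 F [ 0.1  0.3 -0.3] tz [ 0.546  0.017 -0.838]
```

View pics/s10.png

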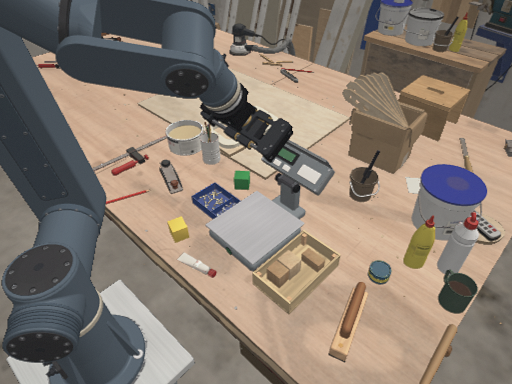

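View pics/t10c.png

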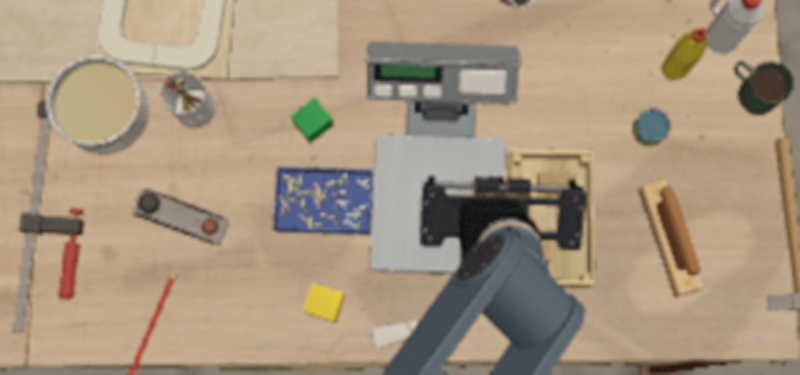

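The pictures show the pan empty, all offcuts in the tray, the block upright at its place and the bystanders where they were. Handing in.

```bash
python3 -c "
from station import job; print(job.close_job())"
```

```text
the job is handed in; nothing more can be done
None
```

The job is done and handed in at about 24 s of the 72 s allowed.

- **Sweep:** I took the push block by its grip, swept all three offcuts into the tray and stood the block back upright where it had been. The gripper stayed off the offcuts. The last pictures show the pan empty, two offcuts plainly in the tray (the third was partly hidden by the others or the arm; the picture taken just after I set the block down shows all three), and the bystanders where they started.
- **Zeroing:** The panel measured about 33.6°. I pressed the wide key with the closed fingers within about 2.5° of its normal. They met it within about 1 mm of the predicted point. The force rose through 5.8 and 6.6 N to about 8 N, which works out to about 1.5 mm of travel. I held it at about 8 N for 1.5 s; no reading came near the 20 N limit. The fingers stayed well clear of the small keys.

- **Tilting the tool:** The moves cannot tilt the tool, so I leaned it by commanding poses just beyond the arm's reach. This held joint 3 at its lower stop for a couple of seconds, reading 0.2180 rad against the stated limit of 0.22. I took that limit to be a rounded 12.5° (0.2182 rad), but the measured value was about 0.2 mrad below even that.
- **Not directly checked:** I have no reading of the key's travel. That it was down is inferred from the force and the tip position.

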